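# Tip the squash balls out of the tall bin, over the ledge of the desk box

## Robot

A 6-joint arm with a two-finger parallel gripper is mounted at the origin on the work surface. World frame = base frame: x ahead of the robot, y to its left, z up, the work surface at z = 0. Lengths are in m, angles in rad, forces in N, time in s.
With the tool pointing down it reaches from about 0.325 to 0.9 m from the base axis. Payload 6.1 kg.
Tool frame: the origin (TCP) lies between the finger pads; the fingertips stand 14 mm ahead of it and the grasp point (between the pads) lies 5 mm behind it; x points along the fingers, y is the direction in which the jaws open and shut, and the axes are right-handed (so a half turn about x gives the same grasp; the last joint's range is limited). The gripper opens to 85 mm and grips with 20 to 120 N. Pads are 22 mm wide; open, the fingers measure 114 mm over their backs; the gripper's body (76 mm by 85 mm) begins 54 mm behind the grasp point. The pads swing forward as they close: fully open they stand 13 mm farther back than shut.
Start: joints at [-1.254, 0.22, 1.526, -0, 1.395, -0.126], TCP at [0.268, -0.565, 0.245] pointing down, gripper open.
Joint ranges: [-2.98, 2.98], [-0.91, 2.08], [0.09, 2.57], [-1.24, 4.39], [0.2, 2.65], [-2.68, 2.68]. Speed limits (rad/s): [2.57, 2.57, 3.01, 3.14, 3.14, 3.14].

## Interface

Orientations are given as a unit quaternion [x, y, z, w].
In Python, from station import observe, viewer, order gives the robot as it stands.
- The arm moves only by the tool play_rows, never from a script. Its argument "plan" is a list of rows, each a list of 5 numbers: the shift along the world's x, y, z in m, then the turn about the world's z in degrees, then the finger opening in m, from 0 to 0.0854. A call has 1 to 20 rows; each row shifts and turns the pose as measured when the row begins; what a row does not reach is not made up. A row lasts 1/10 s, in which the tool goes at most 50 mm and 8.59 degrees, less where a joint would pass 70% of its speed; a pose out of reach is approached as far as the arm can. A call is refused whole if a number of a shift passes 0.05 or a number of a turn 8.59, either way. A call with a gripper value outside its range is refused whole. The fingers move at their own pace and stop on an object; "force" is the grip in N (left out, the last holds). Time passes only in rows, so rows that do not move let the fingers close. It gives the time, the measured TCP pose, the force and the opening at its end, in the units of the state.
- observe(): the state, without advancing time (a new reading comes with each control period).
- viewer.capture(name): name is "scene" or "top" or "wrist"; returns (picture, depth): 400x640x3 uint8, blue, green, red; 400x640 float32, m along the optical axis (not along the pixel's ray), 0 where there is no reading.
- viewer.camera_info(name): a dict with "intrinsics" (3x3 intrinsics, pixels), "origin" and "attitude" of the camera in the world; the wrist camera has in their place "hand_eye" (4x4, takes a point from camera to tool coordinates, whose origin is the TCP and whose axes are the tool frame's). Camera axes: x right, y up, looking along -z (the intrinsics and any distortion apply to the point x, -y, -z); pixel columns grow to the right and rows downward; lengths in m; the calibration is good to about 2 mm. A picture is of the moment at which its call begins: read the wrist's pose just before it. camera_info takes no time and is no camera call.
- order.hand_in(): hands the job in, once; it reports no verdict.
The state is a dict: "t": time; "qpos": joint angles; "qvel": joint speeds; "effort": joint torques, N m; "tcp_pos": TCP position; "tool_rot": TCP orientation; "contact_force": force on the tool from outside, world axes, zero at the start; "ft_torque": the same for the moment, N m; "finger_gap": finger opening in m.
Only numpy, scipy, OpenCV 4.12 (cv2) and the standard library are available. Lean on these libraries where they do the work, as an engineer would, in place of code of your own. Each camera call takes 0.05 s, during which the arm holds its last target. There are 200 camera calls.

## Task

Empty the three balls from the tall orange bin into the wooden box on the desk. The bin is too tall to be tipped in one go: stand it in front of the box's black-edged wall, lean it well over against that ledge with its foot still on the desk, let go of it there, take hold again in its lower half and lift the foot until the mouth points down into the box. When all three balls are in the box, lower the empty bin back to lean on the same ledge and let go; do not press hard on the box or drop the bin on it, and leave the other things on the desk where they are.

Things in the scene. Friction and masses are not known exactly. Their poses are not given: they have to be found in the camera images.
- tote_center (a point): Centre (half-way up, on the axis) of the tall orange plastic bin: a square tube 56 x 56 mm outside, 230 mm tall, walls and floor 3 mm, open at the top, closed at the foot; about 0.24 kg (varies) plus the balls. Its z axis runs from the foot to the mouth (foot 115 mm below the centre, rim 115 mm above); x and y are normal to its side faces. It starts upright on the desk.
- ball0_center (a point): Centre of a blue rubber squash ball, 40 mm across, 24 g, starting in the bin; it rolls freely.
- ball1_center (a point): Centre of the second such ball, starting in the bin.
- ball2_center (a point): Centre of the third such ball, starting in the bin.
- box: Open wooden desk box fixed to the desk, 200 (x) x 200 (y) x 120 mm high, walls 12 mm, floor 8 mm. Origin: centre of its underside, at desk level (the desk top is at z = 0); z up. The wall on its -y side, which faces the bin, carries a black rubber edge: that is the ledge.
- ledge (a point): Middle of the ledge: the outer upper edge of the box's -y wall, 120 mm above the desk; the straight edge runs 100 mm to either side along the box's x axis. Its axes are those of the box: +y points into the box.
- flask: Bystander: white drinking bottle with a steel cap, 64 mm across, 210 mm high, loose, origin under its centre.
- mug: Bystander: blue mug, 80 mm across, 90 mm high, loose, origin under its centre.
- pencup: Bystander: dark steel pen cup, 76 mm across, 100 mm high, with three pens standing in it to 165 mm, loose, origin under its centre.
- mouse: Bystander: black round computer mouse, 60 mm across, 31 mm high, loose on a blue mat, origin under its centre.
- stapler: Bystander: red and black stapler, 110 mm long (x), 50 mm high, loose, origin under its centre.
- eraser: Bystander: white and blue eraser, 55 x 24 x 14 mm, loose, origin under its centre.
Not all that is in view belongs to the job. What is meant by the part that bears tote_center is not turquoise or yellow, and is the smaller of those in its own colour.

How it is judged:
On the way, in this order (a step that is already met when the one before it is completed fails the run):
1. the bin, balls still in it, leans on the ledge between 23 and 69 degrees from upright with no finger on it (angle between tote_center's own z axis and vertical between 0.4 and 1.2 rad and contact force between tote and box above 0.15 N and contact force between the fingers and tote below 0.05 N and y of tote_center in the frame of box below -0.11 m and x of tote_center in the frame of box between -0.1 and 0.1 m and distance between each of ball0_center, ball1_center, ball2_center and tote_center below 0.125 m), for 0.3 s.
2. the bin is held by its lower half and tipped until its mouth points below level (over 97 degrees from upright) (angle between tote_center's own z axis and vertical above 1.7 rad and z of the grasp point in the frame of tote_center below 0 m and contact force between the fingers and tote above 1 N), for 0.1 s.
3. all three balls are in the box (x of ball0_center in the frame of box between -0.09 and 0.09 m and y of ball0_center in the frame of box between -0.09 and 0.09 m and z of each of ball0_center, ball1_center, ball2_center in the frame of box below 0.1 m and x of ball1_center in the frame of box between -0.09 and 0.09 m and y of ball1_center in the frame of box between -0.09 and 0.09 m and x of ball2_center in the frame of box between -0.09 and 0.09 m and y of ball2_center in the frame of box between -0.09 and 0.09 m), for 0.1 s.
At the end, for the whole second after the job is handed in: All three balls are inside the box's walls and below its rim; the bin rests on the ledge, leaning 23 to 69 degrees from upright, its centre outside the box and in front of it, at rest and untouched (all of step 3 and angle between tote_center's own z axis and vertical between 0.4 and 1.2 rad and contact force between tote and box above 0.15 N and contact force between the fingers and tote below 0.05 N and y of tote_center in the frame of box below -0.11 m and x of tote_center in the frame of box between -0.1 and 0.1 m and linear speed of tote below 0.03 m/s).
It fails at once if a bystander is moved more than 30 mm (distance of any of flask, mug, pencup, mouse, stapler, eraser from where it was at the start of the episode above 0.03 m).
It fails at once if the bin is pressed or dropped on the box with over 40 N (contact force between tote and box above 40 N).
It also fails if it takes over 58 s, if anything falls off the work surface, if the arm or the gripper's body presses on something with over 40 N, if the wrist force passes 120 N, or if a joint passes its speed limit or range.

## Working session

There is one attempt and no reset: what is moved stays moved. The work goes in short steps, Python scripts to look and compute and a tool call to move; the robot and the scene stay as the last step left them, time stands still between calls to the robot, and variables do not carry over. Pictures are saved under pics/ and viewed, about 8 in all and at most 12, crops included, and the job is handed in when it is done.

Besides the shell and the picture viewer there is one more tool, called after "Request:" as name(argument=value, ...), one argument or row to a line, values as JSON. play_rows: Moves the arm, as the interface text tells. Its arguments: {"type":"object","properties":{"plan":{"type":"array","items":{"type":"array","items":{"type":"number"}}},"force":{"type":"number"}},"required":["plan"]}

```bash
ls; mkdir -p pics
cat > h.py <<'E'
import numpy as np,cv2
from station import observe,viewer,order
from scipy.spatial.transform import Rotation as R
def cap(name,fn=None):
    s=observe(); im,d=viewer.capture(name); i=viewer.camera_info(name)
    K=np.array(i["intrinsics"])
    if "hand_eye" in i:
        T=np.eye(4);T[:3,:3]=R.from_quat(s["tool_rot"]).as_matrix();T[:3,3]=s["tcp_pos"];T=T@np.array(i["hand_eye"])
    else:
        T=np.eye(4);a=np.array(i["attitude"]);T[:3,:3]=a if a.shape==(3,3) else R.from_quat(a).as_matrix();T[:3,3]=i["origin"]
    v,u=np.mgrid[:d.shape[0],:d.shape[1]]
    x=(u-K[0,2])/K[0,0]*d;y=(v-K[1,2])/K[1,1]*d
    P=np.stack([x,-y,-d],-1)@T[:3,:3].T+T[:3,3]; P[d==0]=np.nan
    if fn: cv2.imwrite("pics/"+fn,im)
    return im,P
E
python3 - <<'E'
from h import *
a,P=cap("scene","s0.png");b,Q=cap("top","t0.png")
np.savez("c0.npz",a=a,P=P,b=b,Q=Q)
for n in("scene","top","wrist"):print(n,viewer.camera_info(n))
s=observe();print(s)
E
```

```text
pics
scene {'intrinsics': array([[363.17989309,   0.        , 323.12817826],
       [  0.        , 363.17989309, 197.3938335 ],
       [  0.        ,   0.        ,   1.        ]]), 'origin': array([ 1.2933767 , -0.38610748,  0.61113013]), 'attitude': array([0.40606294, 0.26204219, 0.45610957, 0.74726892])}
top {'intrinsics': array([[393.8238201 ,   0.        , 320.27349447],
       [  0.        , 393.8238201 , 197.49820966],
       [  0.        ,   0.        ,   1.        ]]), 'origin': array([ 0.53759124, -0.07333422,  1.15780684]), 'attitude': array([ 0.02168253, -0.01784309, -0.70207279,  0.71155132])}
wrist {'intrinsics': array([[334.33376623,   0.        , 318.01560515],
       [  0.        , 334.33376623, 198.58643641],
       [  0.        ,   0.        ,   1.        ]]), 'hand_eye': array([[-5.02594797e-04,  2.61499101e-01, -9.65203589e-01,
        -1.28886719e-01],
       [ 9.99999775e-01, -2.96600988e-04, -6.01070679e-04,
         1.15157156e-04],
       [-4.43459780e-04, -9.65203674e-01, -2.61498893e-01,
        -6.75845916e-02],
       [ 0.00000000e+00,  0.00000000e+00,  0.00000000e+00,
         1.00000000e+00]])}
{'t': 0.1, 'qpos': array([-1.25413231e+00,  2.21150164e-01,  1.52752860e+00, -1.40332540e-05,
        1.39470707e+00, -1.26103464e-01]), 'qvel': array([ 0.00047717, -0.00090761, -0.0040169 ,  0.00191695, -0.00029632,
       -0.00040917]), 'effort': array([ 1.09415072e-03, -4.98243964e+01, -3.90547192e+01, -1.87862229e-04,
        5.74655729e-03, -2.10543071e-06]), 'tcp_pos': array([ 0.26759809, -0.56422105,  0.24428994]), 'tool_rot': array([-0.68978387, -0.1558978 ,  0.68991422, -0.15463651]), 'contact_force': array([-0.18298613, -0.15591559,  0.29435619]), 'ft_torque': array([-0.0383531 , -0.00090764, -0.02888529]), 'finger_gap': 0.08530612706490427}
```

View pics/s0.png

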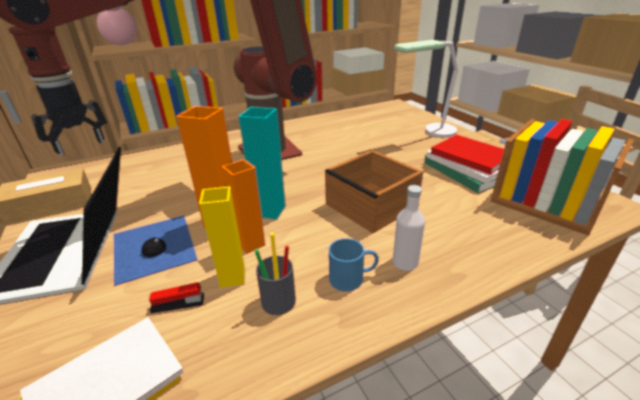

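View pics/t0.png

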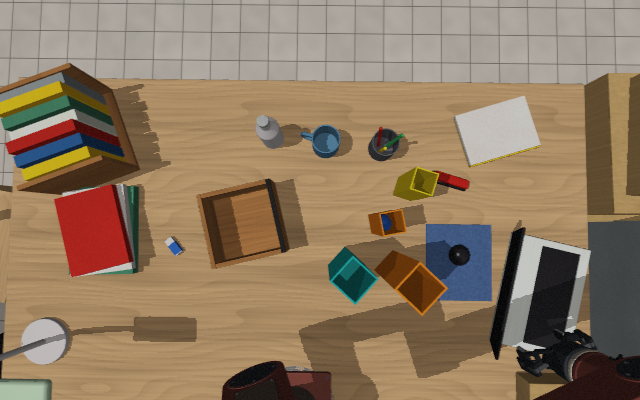

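Orange candidates are the small bin at top-view (387,222), with a blue ball inside, and the large one at (412,283). Turquoise (352,275) and yellow (417,183) are excluded. The smaller orange bin at (387,222) fits the description. I'll measure it and confirm with a crop.

Run:
```python
from h import *
z=np.load("c0.npz")
b,Q,a,P=z["b"],z["Q"],z["a"],z["P"]
cv2.imwrite("pics/crop0.png",cv2.resize(b[150:330,300:500],None,fx=4,fy=4*0.8,interpolation=cv2.INTER_CUBIC))
def rect(n,im,P,box,zr,hue=None):
    u0,v0,u1,v1=box;p=P[v0:v1,u0:u1].reshape(-1,3)
    m=(p[:,2]>zr[0])&(p[:,2]<zr[1])
    if hue is not None:
        h=cv2.cvtColor(im[v0:v1,u0:u1],cv2.COLOR_BGR2HSV).reshape(-1,3); m&=(h[:,0]>=hue[0])&(h[:,0]<=hue[1])&(h[:,1]>120)
    q=p[m]; 
    if len(q)<5: print(n,len(q));return
    r=cv2.minAreaRect(q[:,:2].astype(np.float32)*1000);print(n,len(q),"z",np.round(np.median(q[:,2]),3),r)
rect("tote top",b,Q,(360,200,415,245),(.222,.24))
rect("tote scene",a,P,(215,155,268,260),(.21,.24))
rect("tote all",b,Q,(360,200,412,245),(.05,.24))
rect("box top",b,Q,(190,170,295,275),(.112,.13))
rect("box scene",a,P,(320,145,425,235),(.112,.13))
rect("big",b,Q,(370,245,450,320),(.27,.5))
rect("teal",b,Q,(320,240,380,310),(.2,.5))
rect("yellow",b,Q,(390,160,442,205),(.15,.3))
rect("flask",b,Q,(250,110,287,150),(.03,.3))
rect("mug",b,Q,(298,120,345,160),(.03,.12))
rect("pencup",b,Q,(365,125,410,165),(.03,.2))
rect("stapler",b,Q,(435,165,475,195),(.02,.08))
rect("mouse",b,Q,(445,240,475,270),(.012,.05))
rect("eraser",b,Q,(160,232,190,260),(.006,.05))
rect("laptop",b,Q,(485,220,530,360),(.05,.3))
# vertical extent of large
for n,(u,v) in dict(big=(420,262),teal=(350,255),yel=(425,170)).items(): print(n,np.nanmax(Q[v-15:v+60,u-25:u+25,2]))
```

```text
tote top 145 z 0.229 ((533.3914794921875, -238.60707092285156), (56.04074478149414, 56.35344314575195), 11.507691383361816)
tote scene 843 z 0.221 ((548.1873168945312, -247.57859802246094), (92.28614044189453, 260.1154479980469), 77.63479614257812)
tote all 760 z 0.152 ((533.3925170898438, -238.5456085205078), (56.06486129760742, 56.51628875732422), 11.377604484558105)
box top 1369 z 0.119 ((525.4873046875, 142.2123260498047), (200.5917510986328, 201.1055908203125), 13.850735664367676)
box scene 1114 z 0.119 ((612.13525390625, 150.89593505859375), (391.2301330566406, 230.23023986816406), 3.9682602882385254)
big 951 z 0.311 ((410.4197082519531, -254.6378173828125), (156.29055786132812, 98.14064025878906), 64.53535461425781)
teal 803 z 0.28 ((409.6606140136719, -142.69631958007812), (75.1823501586914, 74.704345703125), 48.33647537231445)
yellow 593 z 0.202 ((632.2020874023438, -312.77880859375), (56.742225646972656, 56.95782470703125), 72.80645751953125)
flask 641 z 0.14 ((773.2918701171875, 73.46316528320312), (54.905879974365234, 62.01422882080078), 28.67791748046875)
mug 389 z 0.074 ((756.4367065429688, -67.29989624023438), (79.03093719482422, 104.4157943725586), 13.098641395568848)
pencup 515 z 0.083 ((749.546875, -242.31861877441406), (74.06084442138672, 74.16089630126953), 27.125844955444336)
stapler 313 z 0.042 ((659.9005737304688, -455.7869873046875), (64.38703918457031, 118.1727523803711), 11.658279418945312)
mouse 343 z 0.028 ((441.4940185546875, -467.4805603027344), (56.25859069824219, 57.34865188598633), 88.57305908203125)
eraser 177 z 0.014 ((457.97930908203125, 360.9349060058594), (69.64946746826172, 34.1864128112793), 55.55799102783203)
laptop 1537 z 0.188 ((365.5721435546875, -545.9888916015625), (59.18267822265625, 318.9271545410156), 77.4616928100586)
big 0.32951830936633764
teal 0.30927176157322966
yel 0.23508176633967082
```

View pics/crop0.png

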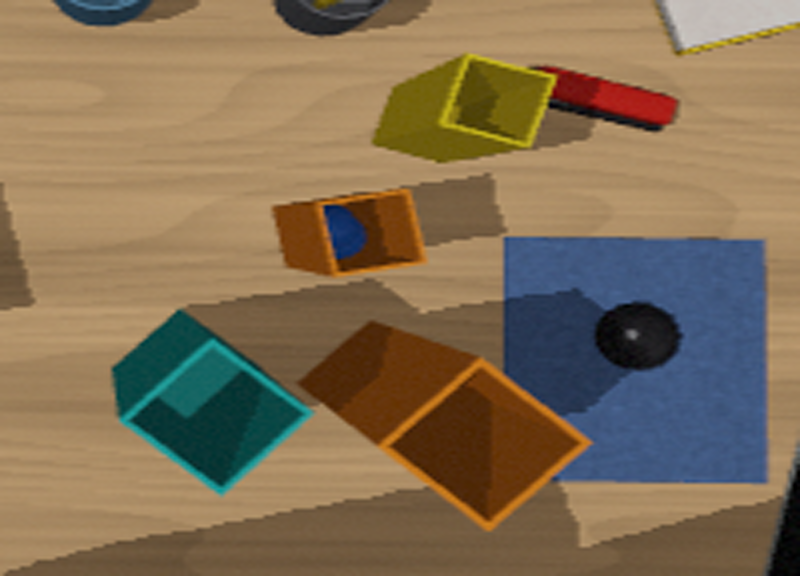

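The enlarged crop shows the small orange bin at crop (345,232) with a blue ball in it. The bigger orange bin, at (485,440), is a lookalike. Bin centre is about (0.533,-0.239), yaw 11.5°. Box centre is about (0.5255,0.142), yaw 13.9°. Sizes and heights match (56 mm/0.229 and 200 mm/0.119).

Request:
play_rows(
  plan=[
    [0,0,0.045,0,0.0854],
    [0,0,0.045,0,0.0854],
    [0,0,0.045,0,0.0854],
    [0,0,0.04,0,0.0854],
    [0.0265,0.0326,0,7.62,0.0854],
    [0.0265,0.0326,0,7.62,0.0854],
    [0.0265,0.0326,0,7.62,0.0854],
    [0.0265,0.0326,0,7.62,0.0854],
    [0.0265,0.0326,0,7.62,0.0854],
    [0.0265,0.0326,0,7.62,0.0854],
    [0.0265,0.0326,0,7.62,0.0854],
    [0.0265,0.0326,0,7.62,0.0854],
    [0.0265,0.0326,0,7.62,0.0854],
    [0.0265,0.0326,0,7.62,0.0854],
    [0,0,0,0,0.0854],
  ],
  force=20,
)

```text
t: 1.6
tcp_pos: [0.5364, -0.2203, 0.4156]
tool_rot: [0.429, 0.563, -0.437, 0.555]
contact_force: [-0.8, 0.1, -0.0]
finger_gap: 0.0851
```

```bash
cat >> h.py <<'E'
def st():
    s=observe(); M=R.from_quat(s["tool_rot"]).as_matrix()
    print("t %.2f tcp %s yaw_y %.2f down %.4f gap %.4f F %s T %s q %s"%(s["t"],np.round(s["tcp_pos"],4),np.degrees(np.arctan2(M[1,1],M[0,1])),M[2,0],s["finger_gap"],np.round(s["contact_force"],2),np.round(s["ft_torque"],2),np.round(s["qpos"],2)))
    return s,M
E
python3 - <<'E'
from h import *
st()
im,P=cap("wrist","w1.png")
m=(P[...,2]>.215)&(P[...,2]<.24)&(np.hypot(P[...,0]-.533,P[...,1]+.239)<.06)
q=P[m][:,:2];print(len(q),cv2.minAreaRect(q.astype(np.float32)*1000),np.nanmedian(P[m][:,2]))
E
```

```text
t 1.60 tcp [ 0.5364 -0.2203  0.4156] yaw_y 14.47 down -0.9999 gap 0.0851 F [-0.79  0.11 -0.  ] T [-0.04  0.03  0.02] q [-0.52  0.07  1.38 -0.01  1.71 -0.77]
1146 ((535.1741943359375, -237.29318237304688), (56.078392028808594, 56.69231414794922), 11.334532737731934) 0.2295246144413766
```

Request:
play_rows(
  plan=[
    [-0.002,-0.0175,0,-3,0.0854],
    [0,0,0,0,0.0854],
    [0,0,0,0,0.0854],
  ],
)

```text
t: 1.95
tcp_pos: [0.5316, -0.2433, 0.4147]
tool_rot: [0.447, 0.549, -0.456, 0.539]
contact_force: [-0.5, 0.5, 0.1]
finger_gap: 0.0852
```

```bash
python3 -c "
from h import *
st()"
```

```text
t 1.95 tcp [ 0.5316 -0.2433  0.4147] yaw_y 10.63 down -0.9998 gap 0.0852 F [-0.54  0.46  0.08] T [-0.03 -0.   -0.05] q [-0.56  0.08  1.37 -0.01  1.71 -0.74]
```

Request:
play_rows(
  plan=[
    [0.0025,0.0045,0,0.8,0.0854],
    [0,0,-0.04,0,0.0854],
    [0,0,-0.04,0,0.0854],
    [0,0,-0.04,0,0.0854],
    [0,0,-0.03,0,0.0854],
    [0,0,-0.01,0,0.0854],
    [0,0,0,0,0.0854],
  ],
)

```text
t: 2.65
tcp_pos: [0.5317, -0.2426, 0.2529]
tool_rot: [0.446, 0.548, -0.454, 0.543]
contact_force: [-0.3, 0.5, -0.1]
finger_gap: 0.0853
```

```bash
python3 -c "
from h import *
st()"
```

```text
t 2.65 tcp [ 0.5317 -0.2426  0.2529] yaw_y 11.02 down -0.9999 gap 0.0853 F [-0.27  0.48 -0.13] T [ 0.   -0.01 -0.01] q [-0.56  0.13  1.62 -0.01  1.41 -0.75]
```

Request:
play_rows(
  plan=[
    [0.0025,0.004,-0.03,0.4,0.0854],
    [0,0,-0.02,0,0.0854],
    [0,0,0,0,0.0854],
    [0,0,0,0,0.054],
    [0,0,0,0,0.05],
    [0,0,0,0,0.05],
    [0,0,0,0,0.05],
    [0,0,0,0,0.05],
  ],
  force=20,
)

```text
t: 3.45
tcp_pos: [0.5395, -0.2426, 0.2153]
tool_rot: [0.445, 0.544, -0.451, 0.55]
contact_force: [-0.4, 1.3, -3.6]
finger_gap: 0.0557
```

```bash
python3 -c "
from h import *
st()"
```

```text
t 3.45 tcp [ 0.5395 -0.2426  0.2153] yaw_y 11.35 down -0.9999 gap 0.0557 F [-0.44  1.33 -3.6 ] T [-0.01  0.03 -0.03] q [-0.55  0.16  1.65 -0.01  1.32 -0.75]
```

Run:
```python
from h import *
st()
im,P=cap("scene","s2.png")
cv2.imwrite("pics/s2.png",cv2.resize(im[60:320,160:460],None,fx=2,fy=2))
im,P=cap("wrist")
m=(P[...,2]>.215)&(P[...,2]<.27)&(np.hypot(P[...,0]-.533,P[...,1]+.239)<.05)
h=cv2.cvtColor(im,cv2.COLOR_BGR2HSV);m&=(h[...,0]<20)&(h[...,1]>150)
q=P[m];print(len(q),cv2.minAreaRect(q[:,:2].astype(np.float32)*1000),np.percentile(q[:,2],[50,90]))
```

```text
t 3.45 tcp [ 0.5395 -0.2426  0.2153] yaw_y 11.35 down -0.9999 gap 0.0557 F [-0.44  1.33 -3.6 ] T [-0.01  0.03 -0.03] q [-0.55  0.16  1.65 -0.01  1.32 -0.75]
11412 ((538.7025756835938, -237.18490600585938), (59.02625274658203, 57.10956954956055), 11.15141487121582) [0.22948271 0.23300151]
```

View pics/s2.png

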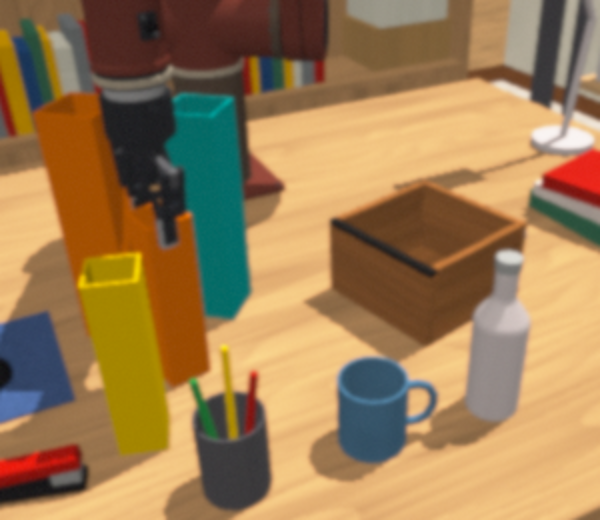

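Request:
play_rows(
  plan=[
    [0,0,0,0,0.0854],
    [0,0,0,0,0.0854],
    [0,0,0,0,0.0854],
    [0,0.003,-0.014,0,0.0854],
    [0,0,0,0,0.0854],
  ],
)

```text
t: 4.05
tcp_pos: [0.5404, -0.24, 0.202]
tool_rot: [0.445, 0.542, -0.451, 0.552]
contact_force: [-1.0, -0.2, -0.0]
finger_gap: 0.0856
```

Request:
play_rows(
  plan=[
    [0,0,0,0,0.05],
    [0,0,0,0,0.05],
    [0,0,0,0,0.05],
    [0,0,0,0,0.05],
  ],
)

```text
t: 4.45
tcp_pos: [0.5401, -0.2398, 0.2016]
tool_rot: [0.445, 0.543, -0.451, 0.551]
contact_force: [-0.4, 0.2, -1.0]
finger_gap: 0.056
```

```bash
python3 -c "
from h import *
st()"
```

```text
t 4.45 tcp [ 0.5401 -0.2398  0.2016] yaw_y 11.37 down -0.9999 gap 0.0560 F [-0.39  0.19 -0.99] T [ 0.04  0.03 -0.04] q [-0.55  0.17  1.67 -0.01  1.29 -0.74]
```

Request:
play_rows(
  plan=[
    [0,0,0.02,0,0.05],
    [0,0,0.005,0,0.05],
    [0.011,0.021,0,0.5,0.05],
    [0.011,0.021,0,0.5,0.05],
    [0.011,0.021,0,0.5,0.05],
    [0.011,0.021,0,0.5,0.05],
    [0.006,0.012,0,0.5,0.05],
    [0,0,0,0,0.05],
    [0,0,0,0,0.05],
  ],
)

```text
t: 5.35
tcp_pos: [0.5877, -0.1402, 0.2186]
tool_rot: [0.432, 0.556, -0.44, 0.557]
contact_force: [0.5, 0.5, -3.8]
finger_gap: 0.0563
```

```bash
python3 -c "
from h import *
st()"
```

```text
t 5.35 tcp [ 0.5877 -0.1402  0.2186] yaw_y 13.84 down -0.9999 gap 0.0563 F [ 0.46  0.54 -3.84] T [-0.04 -0.02 -0.02] q [-0.36  0.19  1.61 -0.01  1.34 -0.6 ]
```

Request:
play_rows(
  plan=[
    [0.003,0.001,-0.012,0,0.05],
    [0,0,-0.005,0,0.05],
    [0,0,0,0,0.05],
    [0,0,-0.001,0,0.05],
  ],
)

```text
t: 5.75
tcp_pos: [0.5907, -0.1426, 0.2017]
tool_rot: [0.433, 0.554, -0.441, 0.557]
contact_force: [-3.0, 1.6, 7.8]
finger_gap: 0.056
```

Run:
```python
from h import *
st()
yb=np.array([-.2394,.9709])
for th in np.arange(0,1.0,.1):
    r=.2066;print(round(th,1),np.round(r*np.sin(th)-.028*np.cos(th)+.028,4),np.round(r*np.cos(th)+.028*np.sin(th)-r,4))
```

```text
t 5.75 tcp [ 0.5907 -0.1426  0.2017] yaw_y 13.64 down -0.9999 gap 0.0560 F [-3.03  1.63  7.82] T [0.5  0.83 0.01] q [-0.36  0.21  1.62 -0.01  1.31 -0.59]
0.0 0.0 0.0
0.1 0.0208 0.0018
0.2 0.0416 0.0014
0.3 0.0623 -0.001
0.4 0.0827 -0.0054
0.5 0.1025 -0.0119
0.6 0.1215 -0.0203
0.7 0.1397 -0.0305
0.8 0.1567 -0.0426
0.9 0.1724 -0.0562
```

Request:
play_rows(
  plan=[
    [-0.005,0.02,0.0015,0,0.05],
    [-0.005,0.02,-0.0005,0,0.05],
    [-0.005,0.02,-0.002,0,0.05],
    [-0.005,0.02,-0.004,0,0.05],
  ],
)

```text
t: 6.15
tcp_pos: [0.5715, -0.0651, 0.2015]
tool_rot: [0.434, 0.549, -0.444, 0.559]
contact_force: [-3.5, -2.1, 9.4]
finger_gap: 0.0561
```

```bash
cat >> h.py <<'E'
BO=np.array([.5255,.1422,0]);A=np.radians(13.85);RB=np.array([[np.cos(A),np.sin(A),0],[-np.sin(A),np.cos(A),0],[0,0,1]])
def side(P,im,n=0):
    """orange small-bin points in box frame"""
    q=(P-BO)@RB.T
    h=cv2.cvtColor(im,cv2.COLOR_BGR2HSV)
    m=(h[...,0]>5)&(h[...,0]<16)&(h[...,1]>215)&(abs(q[...,0])<.05)&(q[...,1]>-.36)&(q[...,1]<.08)&(q[...,2]>.003)&(q[...,2]<.33)
    return q[m]
E
python3 - <<'E'
from h import *
st()
im,P=cap("scene","s3.png");q=side(P,im)
print(len(q))
for z in np.arange(0,.28,.03):
    w=q[(q[:,2]>z)&(q[:,2]<z+.03)&(q[:,0]>.015)]
    if len(w)>4: print(round(z+.015,3),len(w),np.round(np.percentile(w[:,1],[3,97]),3))
cv2.imwrite("pics/s3.png",cv2.resize(im[60:320,160:460],None,fx=2,fy=2))
E
```

```text
t 6.15 tcp [ 0.5715 -0.0651  0.2015] yaw_y 13.26 down -0.9998 gap 0.0561 F [-3.51 -2.13  9.43] T [-0.73  1.04 -0.06] q [-0.24  0.13  1.71 -0.02  1.29 -0.47]
2245
0.015 102 [-0.278 -0.229]
0.045 171 [-0.274 -0.224]
0.075 175 [-0.268 -0.216]
0.105 190 [-0.262 -0.21 ]
0.135 211 [-0.256 -0.2  ]
0.165 221 [-0.25  -0.195]
0.195 134 [-0.244 -0.188]
0.225 72 [-0.238 -0.19 ]
```

View pics/s3.png

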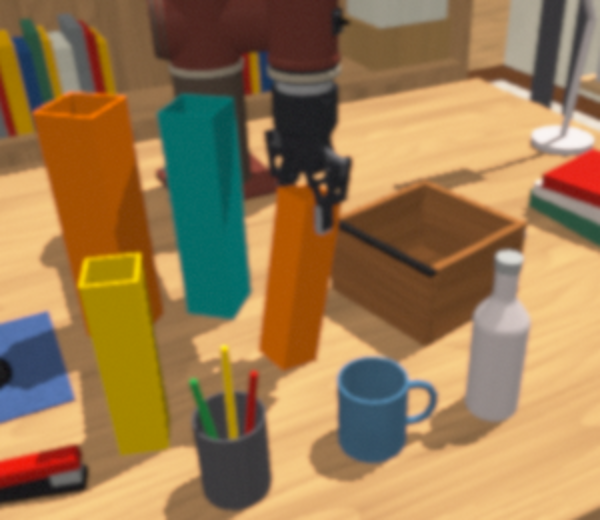

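The bin is held (fingers at crop (320,215)), but it leans only about 0.2 rad and its foot slid about 30 mm. The pad friction is too stiff for the foot's grip on the desk. I'll use the ledge as the turning stop instead: lift, push the lower part of the bin's face gently against the ledge so it rotates in the pads, then set it down leaning.

Request:
play_rows(
  plan=[
    [0,0,0.038,0,0.05],
    [0,0,0.038,0,0.05],
    [0,0,0,0.3,0.05],
    [-0.0055,0.0225,0,0,0.05],
    [-0.0055,0.0225,0,0,0.05],
    [-0.0055,0.0225,0,0,0.05],
    [-0.004,0.016,0,0,0.05],
    [0,0,0,0,0.05],
  ],
)

```text
t: 7.0
tcp_pos: [0.5422, 0.0304, 0.2687]
tool_rot: [0.431, 0.556, -0.442, 0.556]
contact_force: [0.3, 0.1, -4.0]
finger_gap: 0.0556
```

```bash
cat >> h.py <<'E'
def gb():
    s,M=st(); g=np.array(s["tcp_pos"])-.005*M[:,0]; print("grasp in box",np.round((g-BO)@RB.T,4)); return (g-BO)@RB.T
def tilt(fn=None,xm=.015):
    im,P=cap("scene",fn);q=side(P,im);q=q[q[:,0]>xm]
    r=cv2.minAreaRect((q[:,1:]*1000).astype(np.float32));c=cv2.boxPoints(r)
    print(len(q),"corners y,z mm",np.round(c).astype(int).tolist(),"size",np.round(r[1]),"ang",round(r[2],1))
E
python3 -c "
from h import *
gb();tilt()"
```

```text
t 7.00 tcp [0.5422 0.0304 0.2687] yaw_y 13.70 down -0.9999 gap 0.0556 F [ 0.26  0.14 -4.03] T [ 0.19  0.01 -0.01] q [-0.08  0.02  1.7  -0.01  1.43 -0.32]
grasp in box [-0.0105 -0.1125  0.2737]
1106 corners y,z mm [[-181, 79], [-126, 68], [-81, 293], [-136, 304]] size [229.  57.] ang 78.6
```

Request:
play_rows(
  plan=[
    [-0.0036,0.0146,0,0,0.05],
    [-0.0036,0.0146,-0.0025,0,0.05],
    [-0.0036,0.0146,-0.0025,0,0.05],
    [-0.0036,0.0146,-0.0025,0,0.05],
    [-0.0033,0.0132,-0.0065,0,0.05],
    [-0.0033,0.0132,-0.0065,0,0.05],
    [-0.0033,0.0132,-0.0065,0,0.05],
  ],
)

```text
t: 7.75
tcp_pos: [0.5178, 0.1294, 0.2402]
tool_rot: [0.431, 0.553, -0.445, 0.557]
contact_force: [1.3, -4.4, -0.2]
finger_gap: 0.0557
```

```bash
python3 -c "
from h import *
gb();tilt('s4.png')"
```

```text
t 7.75 tcp [0.5178 0.1294 0.2402] yaw_y 13.42 down -0.9998 gap 0.0557 F [ 1.29 -4.38 -0.15] T [-1.17 -0.04 -0.09] q [ 0.11  0.01  1.76 -0.02  1.37 -0.12]
grasp in box [-0.0105 -0.0105  0.2452]
1093 corners y,z mm [[-182, 117], [-137, 76], [15, 243], [-30, 284]] size [226.  61.] ang 47.6
```

Request:
play_rows(
  plan=[
    [-0.0024,0.0097,-0.0075,0,0.05],
    [-0.0024,0.0097,-0.008,0,0.05],
    [-0.001,0.004,-0.003,0,0.05],
    [0,0,0,0,0.05],
  ],
)

```text
t: 8.2
tcp_pos: [0.5106, 0.158, 0.2196]
tool_rot: [0.431, 0.554, -0.444, 0.558]
contact_force: [0.2, -2.4, 2.1]
finger_gap: 0.0557
```

```bash
python3 -c "
from h import *
gb();tilt('s5.png')"
```

```text
t 8.20 tcp [0.5106 0.158  0.2196] yaw_y 13.58 down -0.9998 gap 0.0557 F [ 0.15 -2.39  2.1 ] T [-0.84 -0.1  -0.1 ] q [ 0.16  0.03  1.78 -0.02  1.34 -0.07]
grasp in box [-0.0106  0.019   0.2246]
1106 corners y,z mm [[-181, 131], [-146, 83], [38, 214], [3, 263]] size [226.  60.] ang 35.6
```

Request:
play_rows(
  plan=[
    [0.0056,-0.0225,-0.01,0,0.05],
    [0.0056,-0.0225,-0.014,0,0.05],
    [0.0056,-0.0225,-0.014,0,0.05],
    [0.0056,-0.0225,-0.014,0,0.05],
    [0.005,-0.0195,-0.013,0,0.05],
    [0,0,0,0,0.05],
    [0,0,0,0,0.05],
  ],
)

```text
t: 8.95
tcp_pos: [0.5382, 0.0496, 0.1515]
tool_rot: [0.436, 0.557, -0.44, 0.553]
contact_force: [-0.5, 4.9, 4.9]
finger_gap: 0.0556
```

```bash
python3 -c "
from h import *
gb();tilt('s6.png')"
```

```text
t 8.95 tcp [0.5382 0.0496 0.1515] yaw_y 13.45 down -1.0000 gap 0.0556 F [-0.48  4.92  4.93] T [ 0.41 -0.09  0.05] q [-0.05  0.11  1.83 -0.    1.21 -0.29]
grasp in box [-0.0098 -0.0929  0.1565]
1141 corners y,z mm [[-279, 46], [-240, 2], [-71, 151], [-110, 194]] size [225.  58.] ang 41.3
```

Request:
play_rows(
  plan=[
    [-0.001,0.003,0.001,0,0.05],
    [0,0,0,0,0.05],
    [0,0,0,0,0.0854],
    [0,0,0,0,0.0854],
    [0,0,0,0,0.0854],
    [0,0,0,0,0.0854],
    [0,0,0,0,0.0854],
    [0,0,0,0,0.0854],
  ],
)

```text
t: 9.8
tcp_pos: [0.537, 0.0561, 0.1545]
tool_rot: [0.435, 0.557, -0.439, 0.555]
contact_force: [1.1, -0.3, -0.0]
finger_gap: 0.0854
```

```bash
python3 -c "
from h import *
gb();tilt('s7.png')
im=cv2.imread('pics/s7.png');cv2.imwrite('pics/s7c.png',cv2.resize(im[60:320,200:460],None,fx=2,fy=2))"
```

```text
t 9.80 tcp [0.537  0.0561 0.1545] yaw_y 13.68 down -1.0000 gap 0.0854 F [ 1.08 -0.27 -0.01] T [ 0.    0.06 -0.  ] q [-0.04  0.11  1.83 -0.    1.21 -0.28]
grasp in box [-0.0094 -0.0863  0.1595]
1179 corners y,z mm [[-274, 49], [-237, 4], [-63, 148], [-101, 193]] size [226.  58.] ang 39.8
```

View pics/s7c.png

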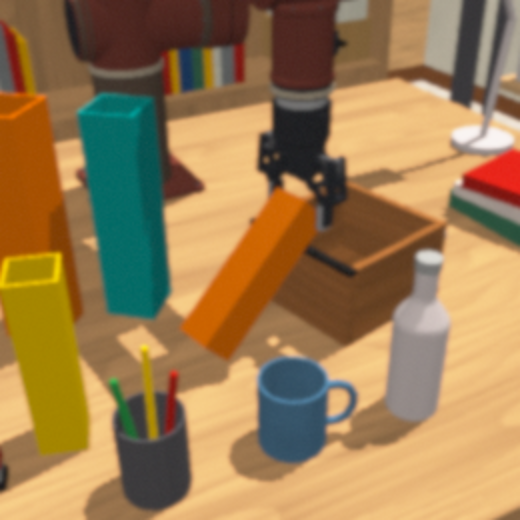

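View: the bin leans on the black ledge at crop (250,270), with the open fingers around its top. It's stable at about 0.86 rad with its foot edge about 0.137 m from the wall. Next I'll regrasp in the lower half.

Request:
play_rows(
  plan=[
    [0,0,0.035,0,0.0854],
    [0,0,0.035,0,0.0854],
    [0,0,0.03,0,0.0854],
    [0.0063,-0.0254,0,0,0.0854],
    [0.0063,-0.0254,0,0,0.0854],
    [0.0063,-0.0254,0,0,0.0854],
    [0.005,-0.018,0,0,0.0854],
    [0,0,0,0,0.0854],
    [0,0,0,0,0.0854],
  ],
)

```text
t: 10.75
tcp_pos: [0.5603, -0.0413, 0.2587]
tool_rot: [0.435, 0.558, -0.439, 0.555]
contact_force: [-0.0, 0.4, -0.2]
finger_gap: 0.0856
```

Run:
```python
from h import *
gb();tilt()
for n in ("top","wrist"):
    im,P=cap(n);q=side(P,im)
    for z0 in(.05,.1,.15):
        w=q[(q[:,2]>z0)&(q[:,2]<z0+.05)];print(n,z0,len(w),np.round(np.percentile(w[:,0],[2,98]),3) if len(w)>9 else '')
```

```text
t 10.75 tcp [ 0.5603 -0.0413  0.2587] yaw_y 13.71 down -1.0000 gap 0.0856 F [-0.04  0.42 -0.21] T [ 0.03 -0.02 -0.  ] q [-0.21  0.07  1.67 -0.    1.41 -0.45]
grasp in box [-0.0101 -0.1864  0.2637]
1189 corners y,z mm [[-272, 46], [-235, 3], [-63, 151], [-100, 194]] size [227.  57.] ang 40.6
top 0.05 13 [-0.037  0.012]
top 0.1 35 [-0.035 -0.023]
top 0.15 17 [-0.038 -0.033]
wrist 0.05 0 
wrist 0.1 169 [-0.048  0.016]
wrist 0.15 387 [-0.034  0.016]
```

Request:
play_rows(
  plan=[
    [0.001,-0.0035,-0.035,0,0.0854],
    [0,0,-0.035,0,0.0854],
    [0,0,-0.035,0,0.0854],
    [0,0,-0.03,0,0.0854],
    [0,0,-0.018,0,0.0854],
    [0,0,0,0,0.0854],
  ],
)

```text
t: 11.5
tcp_pos: [0.5607, -0.0381, 0.1031]
tool_rot: [0.434, 0.558, -0.435, 0.558]
contact_force: [0.9, -0.2, -1.0]
finger_gap: 0.0853
```

```bash
python3 -c "
from h import *
gb()"
```

```text
t 11.50 tcp [ 0.5607 -0.0381  0.1031] yaw_y 14.21 down -1.0000 gap 0.0853 F [ 0.9  -0.25 -1.04] T [ 0.02  0.01 -0.01] q [-0.21  0.22  1.81 -0.    1.11 -0.45]
grasp in box [-0.009  -0.1835  0.1081]
```

Request:
play_rows(
  plan=[
    [0.002,-0.0075,-0.008,0,0.0854],
    [0,0,0,0,0.0854],
    [0,0,0,0,0.05],
    [0,0,0,0,0.05],
    [0,0,0,0,0.05],
    [0,0,0,0,0.05],
    [0,0,0,0,0.05],
  ],
)

```text
t: 12.2
tcp_pos: [0.5648, -0.0457, 0.0987]
tool_rot: [0.434, 0.557, -0.434, 0.56]
contact_force: [-0.1, -0.0, -2.8]
finger_gap: 0.0561
```

```bash
python3 -c "
from h import *
gb();tilt('s8.png')
im=cv2.imread('pics/s8.png');cv2.imwrite('pics/s8c.png',cv2.resize(im[60:320,200:460],None,fx=2,fy=2))"
```

```text
t 12.20 tcp [ 0.5648 -0.0457  0.0987] yaw_y 14.31 down -1.0000 gap 0.0561 F [-0.07 -0.04 -2.79] T [-0.09 -0.05 -0.05] q [-0.22  0.23  1.81 -0.    1.1  -0.47]
grasp in box [-0.0068 -0.1918  0.1037]
1000 corners y,z mm [[-315, 94], [-233, 1], [-62, 151], [-144, 244]] size [228. 123.] ang 41.3
```

View pics/s8c.png

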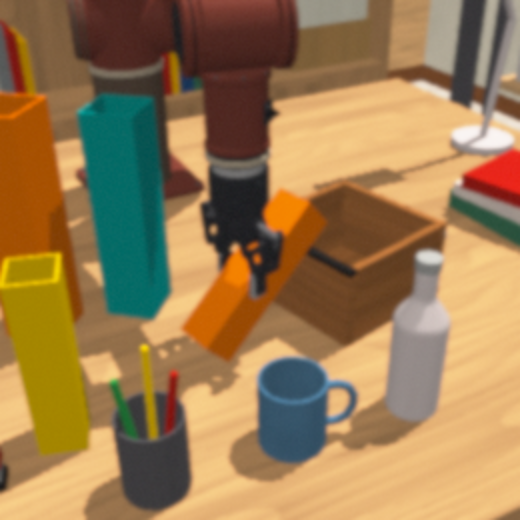

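View: the gripper holds the bin in its lower half (fingers at crop (262,275)), about 15 mm on the foot side of the centre. Next I'll slide it up along the ledge.

Request:
play_rows(
  plan=[
    [0,0,0.012,0,0.05],
    [-0.004,0.0165,0.018,0,0.05],
    [-0.005,0.02,0.018,0,0.05],
    [-0.005,0.02,0.018,0,0.05],
    [-0.005,0.02,0.016,0,0.05],
    [-0.002,0.009,0.006,0,0.05],
    [0,0,0,0,0.05],
  ],
)

```text
t: 12.95
tcp_pos: [0.5418, 0.0424, 0.1922]
tool_rot: [0.434, 0.557, -0.434, 0.559]
contact_force: [-0.1, -1.1, -3.8]
finger_gap: 0.0564
```

```bash
cat >> h.py <<'E'
def fit(fn=None):
    "lower (+y) long edge of bin side face in box frame -> tilt and corners"
    im,P=cap("scene",fn);q=(P-BO)@RB.T
    h=cv2.cvtColor(im,cv2.COLOR_BGR2HSV)
    m=(h[...,0]>5)&(h[...,0]<16)&(h[...,1]>215)&(abs(q[...,0]-.018)<.008)&(q[...,1]>-.36)&(q[...,1]<.2)&(q[...,2]>.003)&(q[...,2]<.33)
    n,l,s,_=cv2.connectedComponentsWithStats(m.astype(np.uint8))
    w=q[m][:,1:]*1000
    r=cv2.minAreaRect(w.astype(np.float32));print(len(w),"corners",np.round(cv2.boxPoints(r)).astype(int).tolist(),"size",np.round(r[1]),"ang",round(r[2],1))
E
python3 -c "
from h import *
gb();fit('s9.png')"
```

```text
t 12.95 tcp [0.5418 0.0424 0.1922] yaw_y 14.23 down -1.0000 gap 0.0564 F [-0.15 -1.08 -3.79] T [-0.11 -0.03  0.06] q [-0.07  0.07  1.8  -0.    1.27 -0.31]
grasp in box [-0.0081 -0.1008  0.1972]
1020 corners [[-205, 159], [-143, 91], [25, 245], [-38, 313]] size [228.  93.] ang 42.5
```

Request:
play_rows(
  plan=[
    [0,0,-0.01,0,0.05],
    [-0.0019,0.0078,-0.002,0,0.05],
    [-0.0019,0.0078,-0.003,0,0.05],
    [-0.003,0.0123,-0.0055,0,0.05],
    [0,0,0,0,0.05],
  ],
)

```text
t: 13.5
tcp_pos: [0.5354, 0.0667, 0.1706]
tool_rot: [0.434, 0.555, -0.437, 0.558]
contact_force: [0.6, 0.6, -4.1]
finger_gap: 0.056
```

```bash
python3 -c "
from h import *
gb();fit('s10.png')"
```

```text
t 13.50 tcp [0.5354 0.0667 0.1706] yaw_y 13.94 down -1.0000 gap 0.0560 F [ 0.58  0.6  -4.07] T [ 0.01  0.03 -0.03] q [-0.02  0.08  1.82 -0.01  1.23 -0.26]
grasp in box [-0.0085 -0.0756  0.1756]
1060 corners [[-193, 198], [-158, 98], [55, 173], [20, 273]] size [226. 106.] ang 19.4
```

Request:
play_rows(
  plan=[
    [-0.0019,0.0078,-0.0045,0,0.05],
    [-0.0019,0.0078,-0.0045,0,0.05],
    [-0.0012,0.005,-0.0055,0,0.05],
    [-0.0012,0.005,-0.006,0,0.05],
    [-0.001,0.004,-0.006,0,0.05],
    [0,0,0,0,0.05],
  ],
)

```text
t: 14.15
tcp_pos: [0.5281, 0.0981, 0.1443]
tool_rot: [0.435, 0.555, -0.438, 0.558]
contact_force: [-0.7, 0.0, -1.9]
finger_gap: 0.0558
```

```bash
python3 -c "
from h import *
gb();fit('s11.png')"
```

```text
t 14.15 tcp [0.5281 0.0981 0.1443] yaw_y 13.86 down -1.0000 gap 0.0558 F [-0.72  0.01 -1.94] T [-0.12 -0.06 -0.03] q [ 0.04  0.11  1.85 -0.01  1.18 -0.2 ]
grasp in box [-0.008  -0.0434  0.1493]
1028 corners [[-159, 146], [60, 70], [82, 134], [-137, 210]] size [ 68. 232.] ang 71.0
```

```bash
python3 -c "
from h import *
im,P=cap('top');a=cv2.imread('pics/s11.png')
cv2.imwrite('pics/p8.png',np.hstack([cv2.resize(a[100:250,230:430],(400,300)),cv2.resize(im[150:300,180:380],(400,300))]))
q=(P-BO)@RB.T;h=cv2.cvtColor(im,cv2.COLOR_BGR2HSV);m=(h[...,0]>105)&(h[...,0]<125)&(h[...,1]>150)&(abs(q[...,0])<.1)&(abs(q[...,1])<.12)
print(m.sum(),np.round(q[m][::10],3).tolist())
"
```

```text
0 []
```

View pics/p8.png

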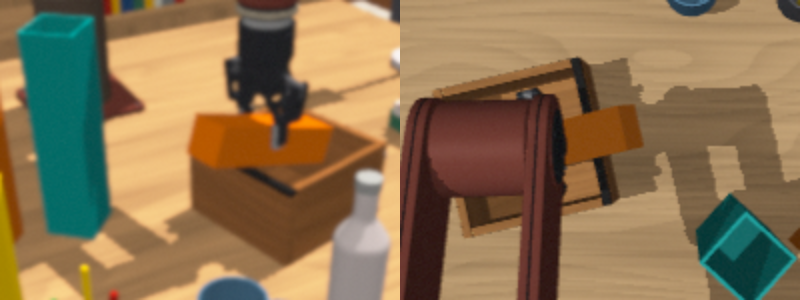

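View: the bin lies across the ledge with its mouth down in the box (left panel: finger at (280,135), foot at (192,150)). It measures 1.90 rad. Balls may be held up by the far wall, so I'll draw the bin back along its axis.

Request:
play_rows(
  plan=[
    [0,0,0.003,0,0.05],
    [0.0022,-0.009,0.003,0,0.05],
    [0.0027,-0.011,0.004,0,0.05],
    [0.0027,-0.011,0.004,0,0.05],
    [0.0027,-0.011,0.004,0,0.05],
    [0,0,0,0,0.05],
    [0,0,0,0,0.05],
    [0,0,0,0,0.05],
  ],
  force=30,
)

```text
t: 15.05
tcp_pos: [0.5387, 0.05, 0.1626]
tool_rot: [0.435, 0.555, -0.439, 0.557]
contact_force: [-0.2, -0.6, -4.0]
finger_gap: 0.0554
```

```bash
cat >> h.py <<'E'
def balls(names=("top","wrist","scene")):
    for n in names:
        im,P=cap(n,"b_"+n+".png");q=(P-BO)@RB.T;h=cv2.cvtColor(im,cv2.COLOR_BGR2HSV)
        m=(h[...,0]>105)&(h[...,0]<128)&(h[...,1]>140)&(abs(q[...,0])<.1)&(abs(q[...,1])<.13)
        k,l,s,c=cv2.connectedComponentsWithStats(m.astype(np.uint8))
        for i in range(1,k):
            if s[i,4]>15: print(n,s[i,4],"px",np.round(c[i]),np.round(np.nanmedian(q[l==i],0),3))
E
python3 -c "
from h import *
gb();fit('s12.png');balls()"
```

```text
t 15.05 tcp [0.5387 0.05   0.1626] yaw_y 13.65 down -1.0000 gap 0.0554 F [-0.25 -0.62 -4.05] T [ 0.   -0.02 -0.03] q [-0.05  0.1   1.83 -0.01  1.22 -0.29]
grasp in box [-0.0092 -0.0927  0.1676]
1097 corners [[-207, 165], [12, 88], [30, 141], [-188, 218]] size [ 56. 232.] ang 70.6
top 115 px [230. 251.] [-0.069  0.061  0.042]
wrist 30 px [426.   0.] [0.068 0.046 0.028]
scene 26 px [371. 184.] [-0.051  0.056  0.029]
scene 53 px [381. 185.] [-0.012  0.059  0.042]
```

```bash
python3 -c "
from h import *
a=cv2.imread('pics/b_scene.png');b=cv2.imread('pics/b_top.png');w=cv2.imread('pics/b_wrist.png')
cv2.imwrite('pics/p9.png',np.vstack([np.hstack([cv2.resize(a[130:230,310:440],(390,300)),cv2.resize(b[170:275,190:300],(390,300))]),cv2.resize(w,(780,300))[:, :780]]))
"
```

```text
(no output)
```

View pics/p9.png

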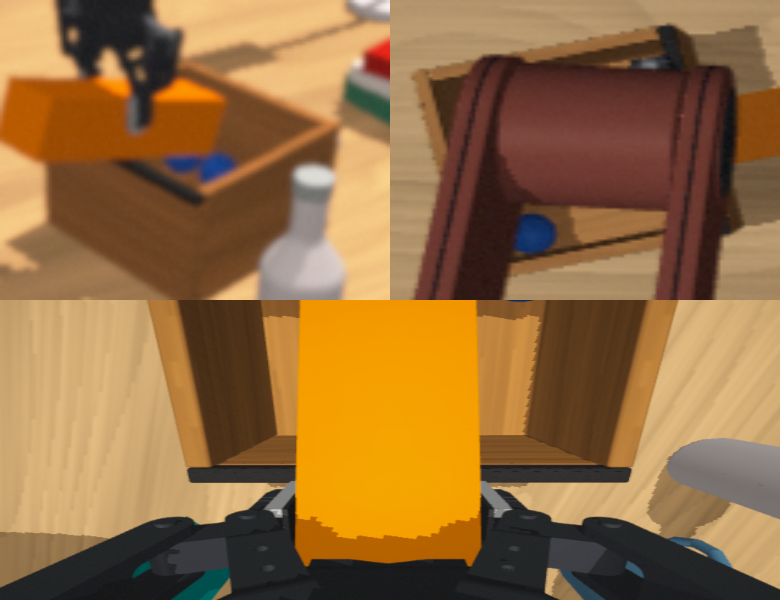

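View: two blue balls are visible in the box in the scene crop at (183,160) and (217,165), and one in the top crop at (533,233). I'll draw the bin back so the ledge sits under its mouth half, then lower it to lean. All three balls get checked once the view is free.

Request:
play_rows(
  plan=[
    [0,0,0.006,0,0.05],
    [0.004,-0.016,0.006,0,0.05],
    [0.005,-0.0195,0.007,0,0.05],
    [0.005,-0.0195,0.007,0,0.05],
    [0.004,-0.0165,0.006,0,0.05],
    [0,0,0,0,0.05],
    [0,0,0,0,0.05],
  ],
  force=20,
)

```text
t: 15.95
tcp_pos: [0.5574, -0.025, 0.198]
tool_rot: [0.433, 0.555, -0.438, 0.558]
contact_force: [-0.8, 1.5, -4.1]
finger_gap: 0.0555
```

```bash
python3 -c "
from h import *
gb();fit('s13.png');balls()"
```

```text
t 15.95 tcp [ 0.5574 -0.025   0.198 ] yaw_y 13.91 down -1.0000 gap 0.0555 F [-0.81  1.47 -4.13] T [-0.    0.03  0.01] q [-0.18  0.1   1.75 -0.01  1.29 -0.42]
grasp in box [-0.009  -0.1699  0.203 ]
1341 corners [[-284, 202], [-67, 122], [-44, 184], [-261, 264]] size [ 66. 232.] ang 69.8
top 138 px [220. 205.] [0.066 0.061 0.042]
top 141 px [225. 235.] [-0.019  0.065  0.042]
top 139 px [229. 251.] [-0.067  0.063  0.042]
scene 83 px [371. 181.] [-0.055  0.058  0.038]
scene 54 px [381. 185.] [-0.012  0.059  0.042]
```

All three balls are in the box (top view, box frame (0.066,0.061), (-0.019,0.065), (-0.067,0.063), tops at about 0.042). Now I'll lower the bin back to lean.

Request:
play_rows(
  plan=[
    [0.0017,-0.0068,-0.0135,0,0.05],
    [0.0014,-0.0058,-0.0083,0,0.05],
    [0.0014,-0.0058,-0.0083,0,0.05],
    [0.001,-0.0042,-0.0094,0,0.05],
    [0.001,-0.0042,-0.0094,0,0.05],
    [0.0006,-0.0022,-0.01,0,0.05],
    [0,0,0,0,0.05],
  ],
)

```text
t: 16.85
tcp_pos: [0.5654, -0.0547, 0.134]
tool_rot: [0.433, 0.556, -0.437, 0.559]
contact_force: [-0.4, 1.2, -0.8]
finger_gap: 0.0556
```

```bash
python3 -c "
from h import *
gb();fit('s14.png')"
```

```text
t 16.85 tcp [ 0.5654 -0.0547  0.134 ] yaw_y 14.07 down -1.0000 gap 0.0556 F [-0.4   1.18 -0.79] T [0.27 0.07 0.  ] q [-0.23  0.19  1.78 -0.01  1.17 -0.47]
grasp in box [-0.0084 -0.2007  0.139 ]
1241 corners [[-313, 184], [-295, 81], [-67, 120], [-85, 224]] size [231. 105.] ang 9.8
```

Request:
play_rows(
  plan=[
    [0.0005,-0.002,-0.009,0,0.05],
    [0.0002,-0.001,-0.009,0,0.05],
    [0,0,-0.009,0,0.05],
    [0,0.0005,-0.009,0,0.05],
    [0,0,0,0,0.05],
  ],
)

```text
t: 17.4
tcp_pos: [0.5664, -0.057, 0.0961]
tool_rot: [0.433, 0.556, -0.437, 0.56]
contact_force: [0.7, -0.5, -1.4]
finger_gap: 0.0556
```

```bash
python3 -c "
from h import *
gb();fit('s15.png')"
```

```text
t 17.40 tcp [ 0.5664 -0.057   0.0961] yaw_y 14.13 down -1.0000 gap 0.0556 F [ 0.67 -0.47 -1.36] T [ 0.05 -0.08 -0.09] q [-0.23  0.24  1.8  -0.01  1.1  -0.48]
grasp in box [-0.008  -0.2032  0.1011]
1096 corners [[-313, 90], [-265, 13], [-71, 135], [-119, 211]] size [229.  91.] ang 32.1
```

Request:
play_rows(
  plan=[
    [0,0.001,-0.005,0,0.05],
    [0,0.001,-0.005,0,0.05],
    [0,0,-0.002,0,0.05],
    [0,0,0,0,0.05],
  ],
)

```text
t: 17.85
tcp_pos: [0.5674, -0.0563, 0.0902]
tool_rot: [0.431, 0.555, -0.437, 0.561]
contact_force: [0.1, -0.7, -3.1]
finger_gap: 0.0553
```

```bash
python3 -c "
from h import *
gb();fit('s16.png')"
```

```text
t 17.85 tcp [ 0.5674 -0.0563  0.0902] yaw_y 14.23 down -0.9999 gap 0.0553 F [ 0.07 -0.68 -3.07] T [-0.04  0.01 -0.01] q [-0.23  0.25  1.8  -0.01  1.09 -0.47]
grasp in box [-0.0068 -0.2027  0.0952]
1031 corners [[-311, 80], [-259, 5], [-71, 135], [-124, 211]] size [229.  92.] ang 34.8
```

Request:
play_rows(
  plan=[
    [0,0,-0.004,0,0.05],
    [0,0,-0.002,0,0.05],
    [0,0,0,0,0.05],
  ],
)

```text
t: 18.2
tcp_pos: [0.5681, -0.0563, 0.0901]
tool_rot: [0.431, 0.555, -0.437, 0.562]
contact_force: [-0.4, -1.6, -3.5]
finger_gap: 0.0556
```

```bash
python3 -c "
from h import *
gb();fit('s17.png')"
```

```text
t 18.20 tcp [ 0.5681 -0.0563  0.0901] yaw_y 14.28 down -0.9999 gap 0.0556 F [-0.37 -1.6  -3.49] T [-0.1   0.01 -0.01] q [-0.23  0.25  1.8  -0.01  1.09 -0.47]
grasp in box [-0.0062 -0.2029  0.0951]
952 corners [[-312, 79], [-258, 4], [-72, 136], [-126, 211]] size [228.  92.] ang 35.5
```

Request:
play_rows(
  plan=[
    [0,0,0,0,0.0854],
    [0,0,0,0,0.0854],
    [0,0,0,0,0.0854],
    [0,0,0,0,0.0854],
    [0,0,0.02,0,0.0854],
    [0,0,0.035,0,0.0854],
    [0,0,0.04,0,0.0854],
    [0,0,0.04,0,0.0854],
    [0,0,0.04,0,0.0854],
    [0,0,0.02,0,0.0854],
    [0,0,0,0,0.0854],
    [0,0,0,0,0.0854],
  ],
)

```text
t: 19.45
tcp_pos: [0.5643, -0.0541, 0.2869]
tool_rot: [0.431, 0.557, -0.437, 0.559]
contact_force: [0.5, -1.0, -0.1]
finger_gap: 0.0857
```

```bash
python3 -c "
from h import *
gb();fit('s18.png');balls(('top',));fit()
im=cv2.imread('pics/s18.png');cv2.imwrite('pics/s18c.png',im)"
```

```text
t 19.45 tcp [ 0.5643 -0.0541  0.2869] yaw_y 14.29 down -1.0000 gap 0.0857 F [ 0.54 -0.96 -0.09] T [-0.   -0.02 -0.02] q [-0.23  0.06  1.63 -0.01  1.46 -0.48]
grasp in box [-0.0093 -0.1999  0.2919]
1026 corners [[-290, 47], [-255, 1], [-73, 138], [-108, 184]] size [228.  58.] ang 37.0
top 137 px [220. 205.] [0.066 0.061 0.042]
top 142 px [225. 235.] [-0.019  0.065  0.042]
top 139 px [229. 251.] [-0.067  0.063  0.042]
1013 corners [[-289, 46], [-254, 1], [-73, 139], [-108, 185]] size [228.  58.] ang 37.5
```

View pics/s18c.png

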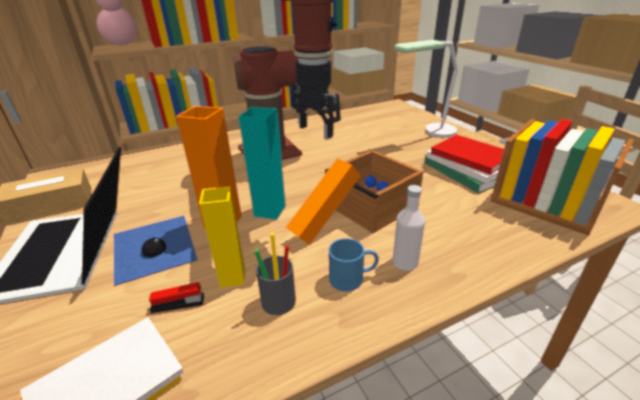

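The bin leans on the ledge at (325,200), at about 53° (0.92 rad), with the fingers clear of it. The balls are in the box and the other objects haven't moved, so I'm handing in.

```bash
python3 -c "
from h import *
print(order.hand_in())"
```

```text
the job is handed in; nothing more can be done
None
```

All three balls are in the box, and the empty small orange bin is back leaning on the ledge. I handed the job in at about 19.5 s of the 58 s; no verdict is reported.

**What I did:**
- The desk grip was too slippery to lean the bin by tilting it: the foot slid about 30 mm. I pushed its face against the ledge instead, so it turned in the fingers, then set it down leaning at about 0.86 rad and let go.
- I took hold again in the lower half and rolled the bin over the ledge to about 1.90 rad. I drew it back so the balls could drop, then lowered it to the ledge and let go.

**Last checks:**
- **Balls:** all three show in the top view inside the box walls, with their tops about 45 mm above the desk.
- **Bin:** it leans about 0.92 rad, with its foot on the desk and its centre about 0.18 m in front of the box centre (limit 0.11 m). Two successive images agree to within 1 mm, and the fingers are well clear.
- **Other objects:** they look unmoved in the last image. I did not measure their positions again.

**Less certain:**
- **Second grip:** it was only 7–15 mm on the foot side of the bin's centre, by different estimates.
- **Force reading:** with the bin in the air it did not drop after the balls left, so I relied on the images for the balls.
- **Contact with the box:** this force could not be read directly. The wrist readings between moves stayed under about 10 N.

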